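# Load the sloped sanding jig

### The arm

A 6-joint arm with a two-finger parallel gripper is mounted at the origin on a cart in front of the work surface, level with it; the furniture and walls round the work are solid. World frame = base frame: x ahead of the robot, y to its left, z up, the work surface at z = 0. Lengths are in m, angles in degrees, forces in N, time in s.
With the tool pointing down it reaches from about 0.4 to 0.825 m from the base axis. Payload 7 kg.
Tool frame: the origin (TCP) lies on the centre line of the jaws, within the pads' length; the fingertips stand 19 mm ahead of it and the grasp point (between the pads) is the TCP (r.tips_ahead is the distance from the TCP to the fingertips, in m); z points along the fingers, y is the line along which they close (so a half turn about z gives the same grasp; the last joint's range is limited). The gripper opens to 88 mm and grips with 3 to 60 N. Pads are 19 mm wide; open, the fingers measure 130 mm over their backs; the gripper's body (78 mm by 193 mm) begins 47 mm behind the grasp point.
Start: joints at [-49.154, 20.546, 0.682, 0, -70.136, -16.507], TCP at [0.278, -0.615, 0.246] pointing down, gripper open.
Joint ranges: [-176.03, 176.03], [-82.01, 121.73], [-58.28, 71.71], [-173.87, 95.51], [-174.79, -0.11], [-173.66, 173.66]. Speed limits (degrees/s): [136.94, 136.94, 172.46, 180, 180, 180].

### API

Orientations are given as [roll, pitch, yaw] about the fixed x, y, z axes, in that order (R = Rz(yaw) Ry(pitch) Rx(roll)).
In Python, from plant import r, viewer, close_job gives the robot as it stands. The module is installed in compiled form; this text tells all that it offers.
- The arm moves only by the tool arm_command, never from a script. Its arguments are lists of equal length, an entry for each row: "travel": the shift along the world's x, y, z scaled (see below), a list of three; "delta_rot": the turn, a rotation vector about the world's x, y, z scaled (see below), a list of three. In form: {"travel": [[dx, dy, dz], ...], "delta_rot": [[rx, ry, rz], ...]}. A call has 1 to 20 rows; each row is the pose to reach, as a shift and turn from the pose commanded when the call began; what a row does not reach only later rows make up. The controller multiplies each number of a shift by 0.5 m and each number of a turn by 90 degrees. A row lasts 1/8 s, in which the tool goes at most 62.5 mm and 10.7 degrees, less where a joint would pass 70% of its speed; a pose out of reach is approached as far as the arm can. A call with a number of a shift or a turn outside -1 to 1 is refused whole. A call with a gripper value outside its range is refused whole. "grip" is the opening, from 0 (shut) to 1 (fully open), set as the call begins (left out, the last holds). The fingers move at their own pace and stop on an object; "newtons" is the grip in N (left out, the last holds). Time passes only in rows, so rows that repeat a pose let the fingers close. It gives the time, the measured TCP pose, the force, the opening and the grip force at its end, in the units of the state.
- r.get_state(): the state, without advancing time (a new reading comes with each control period).
- viewer.capture(name): name is "scene" or "top" or "wrist"; returns a dict with "img" (420x560x3 uint8, red, green, blue), "camera_matrix" (3x3 intrinsics, pixels), "distortion" ([k1, k2, p1, p2, k3] as OpenCV has them; the pictures are not rectified), "R" (3x3) and "t" (3): a world point X has camera coordinates R X + t; the wrist camera has in their place "mount" (4x4, takes a point from camera to tool coordinates, whose origin is the TCP and whose axes are the flange's). Camera axes: x right, y down, z forward; pixel columns grow to the right and rows downward; lengths in m; the calibration is good to about 2 mm. A picture is of the moment at which its call begins: read the wrist's pose just before it. There is no depth.
- close_job(): hands the job in; it is judged then, once.
The state is a dict: "time_s": time; "joints": joint angles; "qd": joint speeds; "joint_torque": joint torques, N m; "tcp_pos": TCP position; "eef_rot": TCP orientation; "contact_force": force on the tool from outside, world axes, zero at the start; "moment": the same for the moment, N m; "gripper_width": finger opening in m; "gripper_force": force on a finger pad.
Only numpy, scipy, OpenCV 4.12 (cv2) and the standard library are available. Lean on these libraries where they do the work, as an engineer would, in place of code of your own. Each camera call takes 0.05 s, during which the arm holds its last target. There are 200 camera calls.

### The job

Lay the wooden offcut lengthwise on the narrow sloped bed of the bevel-sanding jig, centred on it and with its lower end right up against the metal toe stop, and press it down, firmly but without slamming or forcing it, until it bottoms on the black bed pad and lies flat along it, both brass plungers pushed in. Let go and leave it there; do not disturb the sanding block, the tape measure or the nut jar.

Things in the scene. Friction and masses are not known exactly. Their poses are not given: they have to be found in the camera images.
- offcut: Loose plain wooden block, 45 (x) by 110 (y, its length) by 35 mm (z), about 0.15 kg. Origin at the centre of its underside; it starts lying flat on the bench.
- bed: Sloped bed, 36 mm wide, on the fixed jig: a wooden beam, above it a plate with a black rubber pad that yields 1 mm at 8 N. Origin: on the centre line, 98 mm over the bench. x runs up the 30 degree slope (its high end is the far left one, seen from the robot), y across, z square to the pad. The pad's top is at z = 0 to 10 mm: how high it is set is not known. Free space each side.
- jig: The fixed jig that carries the bed: plywood foot 190 (x) by 100 (y) by 15 mm, origin at the centre of its underside, straight below the bed's origin; level, x toward the high end.
- toe_stop (a point): On the toe stop's face, at x = -55, y = 0, z = 0 of the bed. The stop is a metal plate across the bed's lower end, 36 mm wide, its top at z = 34 mm of the bed. With the offcut's lower end against it, the offcut's origin is at x = 0 of the bed.
- plunger_low_seat (a point): Axis of the lower brass plunger (14 mm across) at x = -32, y = 0, z = 0 of the bed. Its tip stands at an unknown z = 13 to 18 mm, proud of the pad. It moves square to the bed, gives way at about 3 N, stays where it is pushed and can go in level with the pad.
- plunger_high_seat (a point): The same for the upper plunger, x = +32 mm of the bed; its tip is at another unknown height of 13 to 18 mm.
- sanding_block: Bystander: loose sanding block, 55 x 100 x 31 mm, lying on the bench. Origin at the centre of its underside.
- tape_measure: Bystander: loose yellow and black tape measure, 34 x 70 x 62 mm, standing on the bench. Origin at the centre of its underside.
- nut_jar: Bystander: loose clear jar of small parts with a grey lid, 51 mm across, 65 mm tall. Origin at the centre of its underside.

How it is judged:
By the outcome, as a careful person would: the job done as asked, in the order asked, and still so for the second after the job is handed in, with the robot touching nothing.
It also fails if it takes over 38 s, if anything falls off the work surface, if the arm or the gripper's body presses on something with over 40 N, if the wrist force passes 120 N, or if a joint passes its speed limit or range.

## Working session

There is one attempt and no reset: what is moved stays moved. The work goes in short steps, Python scripts to look and compute and a tool call to move; the robot and the scene stay as the last step left them, time stands still between calls to the robot, and variables do not carry over. Pictures are saved under pics/ and viewed, at most 10 in all, crops included, and the job is handed in when it is done.

Besides the shell and the picture viewer there is one more tool, called after "Request:" as name(argument=value, ...) on one line, values as JSON. arm_command: Moves the arm, as the interface text tells. Shifts and turns lie within -1 to 1; 1 stands for 0.5 m of shift or 90 degrees of turn. Its arguments: {"type":"object","properties":{"travel":{"type":"array"},"delta_rot":{"type":"array"},"grip":{"type":"number"},"newtons":{"type":"number"}},"required":["travel","delta_rot"]}

```bash
mkdir -p pics; cat > h.py <<'E'
import numpy as np, cv2, pickle
from scipy.spatial.transform import Rotation as Ro
from plant import r, viewer, close_job
def cap(n, f):
    s=r.get_state(); c=viewer.capture(n); c['s']=s
    if 'mount' in c:
        T=np.eye(4);T[:3,:3]=Ro.from_euler('xyz',s['eef_rot'],degrees=True).as_matrix();T[:3,3]=s['tcp_pos']
        C=T@np.array(c['mount']); c['R']=C[:3,:3].T; c['t']=-C[:3,:3].T@C[:3,3]
    pickle.dump(c,open(f'pics/{f}.pkl','wb')); cv2.imwrite(f'pics/{f}.png',c['img'][:,:,::-1]); return c
def load(f): return pickle.load(open(f'pics/{f}.pkl','rb'))
def ray(c,p):
    u=cv2.undistortPoints(np.array(p,float).reshape(-1,1,2),np.array(c['camera_matrix']),np.array(c['distortion'])).reshape(-1,2)
    R=np.array(c['R']);t=np.array(c['t']).ravel()
    return -R.T@t, np.c_[u,np.ones(len(u))]@R
def onz(c,p,z):
    o,d=ray(c,p); return o+d*((z-o[2])/d[:,2])[:,None]
def proj(c,X):
    return cv2.projectPoints(np.array(X,float).reshape(-1,1,3),cv2.Rodrigues(np.array(c['R']))[0],np.array(c['t'],float),np.array(c['camera_matrix']),np.array(c['distortion']))[0].reshape(-1,2)
E
python3 - <<'E'
from h import *
print(r.get_state())
for n in ['scene','top','wrist']:
    c=cap(n,n+'0'); print(n,-np.array(c['R']).T@np.array(c['t']).ravel())
E
```

```text
{'time_s': 0.0, 'joints': array([-4.91549799e+01,  2.05895712e+01,  6.33567889e-01, -2.06406351e-02,
       -7.01359634e+01, -1.65053970e+01]), 'qd': array([-0.12569196,  0.01647703, -0.08107098,  0.10611831,  0.05855925,
        0.02477813]), 'joint_torque': array([ 1.55980331e-03, -5.82714736e+01,  2.93058157e+01,  6.99683771e+00,
        6.84496423e-03, -1.33444414e-04]), 'tcp_pos': array([ 0.2779693 , -0.61459877,  0.2446405 ]), 'eef_rot': array([ 1.79906310e+02, -7.52678603e-03, -1.55667400e+02]), 'contact_force': array([-0.11981902, -0.31815155, -0.49354843]), 'moment': array([-0.0258616 , -0.04349409, -0.00642551]), 'gripper_force': 0.0, 'gripper_width': 0.08782622927566457}
scene [0.11636561 0.64996315 0.90357647]
top [0.36299421 0.02121584 1.08037594]
wrist [ 0.21477039 -0.64511546  0.38427991]
```

View pics/top0.png

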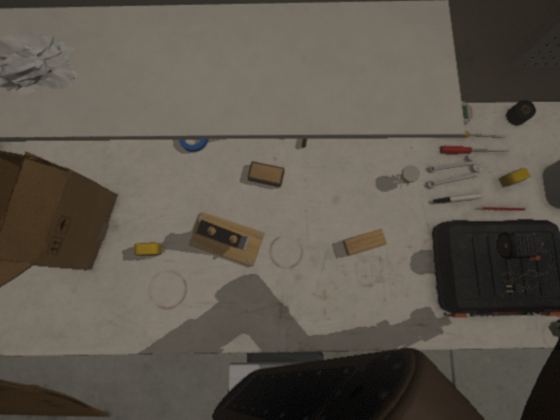

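View pics/scene0.png

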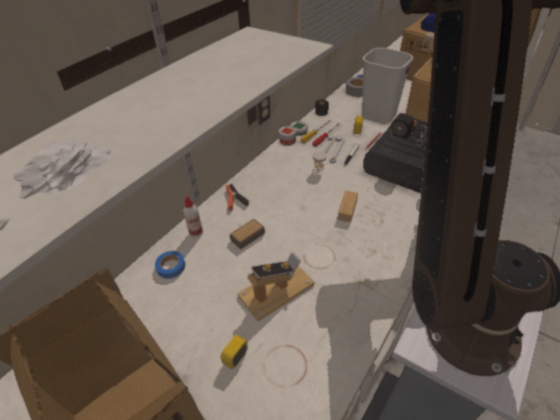

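The top view shows the offcut at (365,242), the jig at (228,238) with its plungers at (207,224) and (233,238), the sanding block at (266,174), the tape at (147,249) and the jar at (410,174). A shelf overhangs the back. I'll measure by contours.

```bash
cat > m.py <<'E'
from h import *
c=load('top0'); hsv=cv2.cvtColor(c['img'],cv2.COLOR_RGB2HSV)
for n,(x0,y0,x1,y1) in {'off':(335,220,400,265),'jig':(185,205,270,272)}.items():
    s=hsv[y0:y1,x0:x1]; m=((s[...,1]>85)&(s[...,2]>70)).astype(np.uint8)
    cs,_=cv2.findContours(m,cv2.RETR_EXTERNAL,cv2.CHAIN_APPROX_NONE); k=max(cs,key=cv2.contourArea)
    if n=='jig': k=cv2.convexHull(k)
    rr=cv2.minAreaRect(k); b=cv2.boxPoints(rr)+[x0,y0]
    w=onz(c,b,.035 if n=='off' else .015)
    e=np.diff(np.r_[w,w[:1]],axis=0); print(n,rr,b.tolist(),'\n',w.round(4).tolist(),'cen',w.mean(0).round(4),np.linalg.norm(e,axis=1).round(4),np.degrees(np.arctan2(e[:,1],e[:,0])).round(1))
print(onz(c,[[266,174],[147,249],[410,174]],.03).round(3))
im=c['img'][195:280,180:400,::-1]
cv2.imwrite('pics/crop0.png',cv2.resize(im,(790,305),interpolation=cv2.INTER_CUBIC))
s=load('scene0')['img'][245:325,225:325,::-1]; cv2.imwrite('pics/crop1.png',cv2.resize(s,(700,560),interpolation=cv2.INTER_CUBIC))
E
python3 m.py
```

```text
off ((30.036333084106445, 21.61937713623047), (15.930697441101074, 39.140438079833984), 73.0724868774414) [[343.99481201171875, 239.69723320007324], [381.43944931030273, 228.30103874206543], [386.07785415649414, 243.5415210723877], [348.63321685791016, 254.93771362304688]] 
 [[0.477, -0.1584, 0.035], [0.5072, -0.2636, 0.035], [0.4649, -0.2736, 0.035], [0.4352, -0.1691, 0.035]] cen [ 0.4711 -0.2162  0.035 ] [0.1094 0.0435 0.1086 0.0432] [ -74.  -166.7  105.9   14.4]
jig ((41.099998474121094, 33.70000457763672), (67.040283203125, 35.417510986328125), 18.434947967529297) [[188.70000076293945, 244.90000915527344], [199.89999771118164, 211.30000400543213], [263.5, 232.5], [252.3000030517578, 266.1000061035156]] 
 [[0.4705, 0.2729, 0.015], [0.5656, 0.2442, 0.015], [0.5026, 0.0637, 0.015], [0.4095, 0.0952, 0.015]] cen [0.487 0.169 0.015] [0.0994 0.1912 0.0983 0.1879] [ -16.8 -109.3  161.3   71.1]
[[ 0.669  0.055  0.03 ]
 [ 0.459  0.384  0.03 ]
 [ 0.663 -0.357  0.03 ]]
```

View pics/crop0.png

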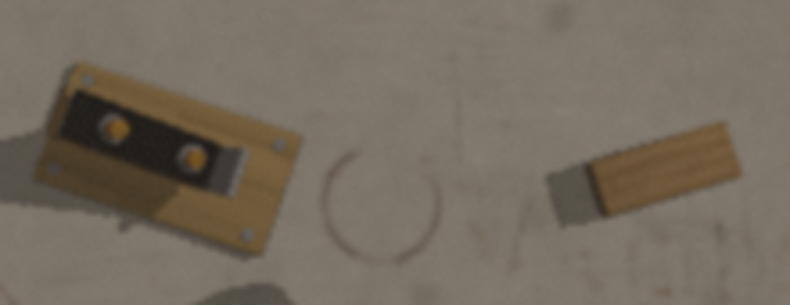

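View pics/crop1.png

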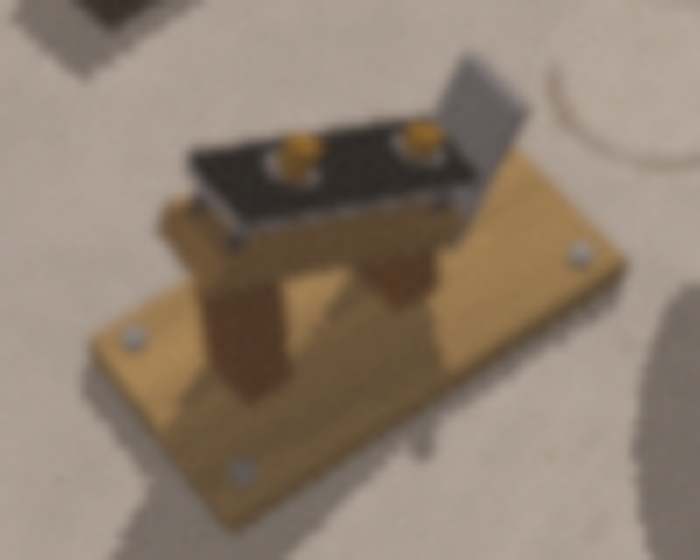

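The crops show the jig's low end and toe stop at the lower right, and its high end at the upper left with yaw about 71°. The offcut lies at (0.471, -0.216) with its length along about 106°. I'll move above the offcut and look closer.

Request:
arm_command(travel=[[0.386,0.798,-0.08],[0.386,0.798,-0.08],[0.386,0.798,-0.08],[0.386,0.798,-0.08],[0.386,0.798,-0.08],[0.386,0.798,-0.08],[0.386,0.798,-0.08],[0.386,0.798,-0.08],[0.386,0.798,-0.08],[0.386,0.798,-0.08],[0.386,0.798,-0.08],[0.386,0.798,-0.08]], delta_rot=[[0,0,0.904],[0,0,0.904],[0,0,0.904],[0,0,0.904],[0,0,0.904],[0,0,0.904],[0,0,0.904],[0,0,0.904],[0,0,0.904],[0,0,0.904],[0,0,0.904],[0,0,0.904]], grip=1)

```text
time_s: 1.65
tcp_pos: [0.4709, -0.2167, 0.2056]
eef_rot: [-180.0, -0.0, -74.4]
contact_force: [0.3, -0.2, -1.1]
gripper_width: 0.0876
gripper_force: 0.0
```

```bash
python3 - <<'E'
from h import *
c=cap('wrist','w1'); print(c['s']['tcp_pos'],c['s']['eef_rot'],c['s']['joints'].round(1)); cap('top','top1')
hsv=cv2.cvtColor(c['img'],cv2.COLOR_RGB2HSV); m=((hsv[...,1]>85)&(hsv[...,2]>60)).astype(np.uint8)
cs,_=cv2.findContours(m,0,1)
for k in sorted(cs,key=cv2.contourArea)[-3:]:
    rr=cv2.minAreaRect(k); w=onz(c,cv2.boxPoints(rr),.035); e=np.diff(w,axis=0)
    print(rr,w.round(4).tolist(),w.mean(0),np.linalg.norm(e,axis=1),np.degrees(np.arctan2(e[:,1],e[:,0])))
E
```

```text
[ 0.47086075 -0.21669918  0.20558904] [-1.79995617e+02 -1.58939651e-03 -7.44209939e+01] [ -3.    7.6 -22.2   0.  -60.2  18.6]
((491.67999267578125, 292.7400207519531), (56.24660873413086, 12.480755805969238), 86.8201675415039) [[0.2708, -0.1984, 0.035], [0.2597, -0.2021, 0.035], [0.2312, -0.1485, 0.035], [0.2429, -0.1447, 0.035]] [ 0.25113714 -0.17338986  0.035     ] [0.01173336 0.06070574 0.0123423 ] [-161.57968358  118.0180676    18.03808302]
((401.0347900390625, 344.47564697265625), (15.536873817443848, 316.3359069824219), 88.65210723876953) [[0.4652, -0.0625, 0.035], [0.1654, -0.1506, 0.035], [0.1562, -0.1343, 0.035], [0.4605, -0.0453, 0.035]] [ 0.31183093 -0.09815017  0.035     ] [0.31243152 0.01874892 0.31712071] [-163.61576089  119.57745141   16.30604305]
((279.0, 182.0), (126.0, 52.0), 90.0) [[0.5078, -0.2676, 0.035], [0.4669, -0.2789, 0.035], [0.4355, -0.1736, 0.035], [0.4803, -0.1611, 0.035]] [ 0.4726404  -0.22028938  0.035     ] [0.04245162 0.1099673  0.04644095] [-164.44064367  106.59607146   15.5437097 ]
```

View pics/w1.png

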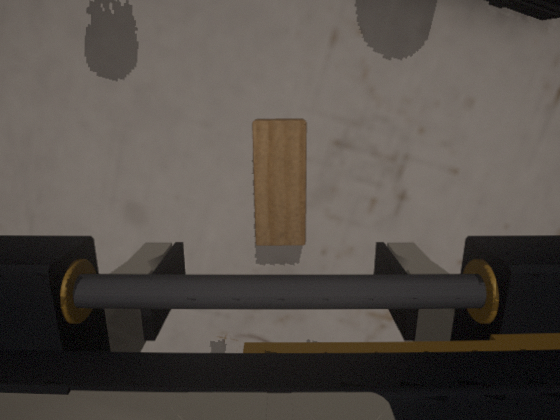

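The wrist view shows the offcut at (279,182), square between the jaws. Next I descend and grip.

Request:
arm_command(travel=[[0.002,-0.003,-0.1],[0.002,-0.003,-0.2],[0.002,-0.003,-0.29],[0.002,-0.003,-0.34],[0.002,-0.003,-0.366],[0.002,-0.003,-0.366]], delta_rot=[[0,0,0.003],[0,0,0.003],[0,0,0.003],[0,0,0.003],[0,0,0.003],[0,0,0.003]])

```text
time_s: 2.5
tcp_pos: [0.4719, -0.2176, 0.0222]
eef_rot: [179.9, 0.0, -74.0]
contact_force: [0.9, 0.3, 0.0]
gripper_width: 0.0875
gripper_force: 0.0
```

Request:
arm_command(travel=[[0,0,0],[0,0,0],[0,0,0],[0,0,0],[0,0,0],[0,0,0]], delta_rot=[[0,0,0],[0,0,0],[0,0,0],[0,0,0],[0,0,0],[0,0,0]], grip=0, newtons=45)

```text
time_s: 3.25
tcp_pos: [0.472, -0.2175, 0.0227]
eef_rot: [180.0, 0.0, -74.0]
contact_force: [-1.7, -0.1, 4.0]
gripper_width: 0.0448
gripper_force: 45.0
```

```bash
python3 - <<'E'
from h import *
s=r.get_state();print(s['tcp_pos'],s['eef_rot'],s['contact_force'],s['moment'],s['gripper_width'])
E
```

```text
[ 0.47195233 -0.21754706  0.02270423] [ 1.79981841e+02  2.92667510e-03 -7.40331810e+01] [-1.74285432 -0.10266349  3.96599078] [ 0.15845243  0.79044463 -0.04241428] 0.04482747835662235
```

Gripped, at 44.8 mm. I'll lift, turn to the bed's yaw and look at the jig from above its high end.

Request:
arm_command(travel=[[0,0,0.12],[0,0,0.24],[0.01,0.08,0.34],[0.02,0.18,0.44],[0.04,0.28,0.534],[0.05,0.4,0.534],[0.06,0.52,0.534],[0.076,0.64,0.534],[0.076,0.76,0.534],[0.076,0.86,0.534],[0.076,0.905,0.534],[0.076,0.905,0.534],[0.076,0.905,0.534]], delta_rot=[[0,0,0],[0,0,0],[0,0,-0.1],[0,0,-0.2],[0,0,-0.3],[0,0,-0.389],[0,0,-0.389],[0,0,-0.389],[0,0,-0.389],[0,0,-0.389],[0,0,-0.389],[0,0,-0.389],[0,0,-0.389]])

```text
time_s: 4.88
tcp_pos: [0.51, 0.2341, 0.2893]
eef_rot: [180.0, -0.0, -109.1]
contact_force: [-0.8, -0.5, -1.4]
gripper_width: 0.0451
gripper_force: 45.0
```

```bash
python3 - <<'E'
from h import *
c=cap('wrist','w2'); s=c['s'];print(s['time_s'],s['tcp_pos'],s['eef_rot'],s['contact_force'],s['joints'].round(1))
E
```

```text
4.875 [0.50998053 0.23414635 0.28926154] [ 1.79973716e+02 -3.90822906e-02 -1.09065949e+02] [-0.78598232 -0.50802672 -1.37606851] [ 44.6   8.4  -9.9  -0.  -71.7 -63.7]
```

View pics/w2.png

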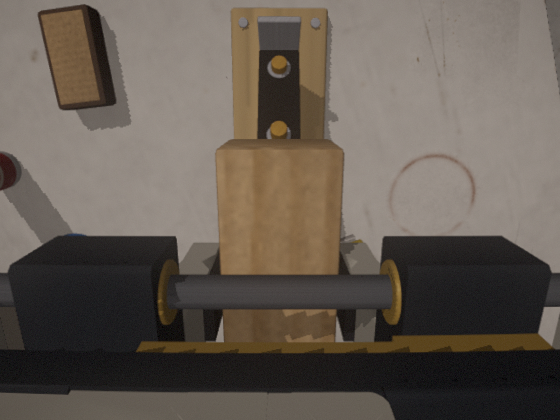

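The wrist view shows the foot's sides at cols 232 and 327, the pad at cols 258–300, the toe stop's top edge at row 17 and the plungers at (279,65) and (279,131). The held offcut is at the bottom. Now the fine measurement.

```bash
python3 - <<'E'
from h import *
c=load('w2'); im=c['img'].astype(int); hsv=cv2.cvtColor(c['img'],cv2.COLOR_RGB2HSV)
m=((hsv[...,1]>75)&(hsv[...,2]>50))
L=[];Rr=[];P=[];Q=[];V=hsv[...,2].astype(int)
for y in range(30,132,4):
    x=np.where(m[y,215:345])[0]+215; L.append((x[0]-.5,y));Rr.append((x[-1]+.5,y))
    if y>52:
        d=np.where(V[y,240:320]<45)[0]+240
        if len(d): P.append((d[0]-.5,y));Q.append((d[-1]+.5,y))
print(L[::6],Rr[::6],P[::4],Q[::4])
lw=onz(c,L,.015);rw=onz(c,Rr,.015)
def fit(w):
    vx,vy,x0,y0=cv2.fitLine(w[:,:2].astype(np.float32),cv2.DIST_HUBER,0,.01,.01).ravel()
    if vy<0: vx,vy=-vx,-vy
    return np.degrees(np.arctan2(vy,vx)),np.array([x0,y0])
al,pl=fit(lw);ar,pr=fit(rw);a=(al+ar)/2;u=np.array([np.cos(np.radians(a)),np.sin(np.radians(a))]);n=np.array([-u[1],u[0]])
print('yaw',al,ar,'lat',n@pl,n@pr,n@pr-n@pl,'mid',n@(pl+pr)/2, 'top est mid',n@[.487,.169])
# far foot edge and pad lateral, stop top
col=[ [x,np.where(m[:40,x])[0][0]-.5] for x in (236,239,320,323)]; fe=onz(c,col,.015); print('foot low edge px',col,'u',fe[:,:2]@u,'-> origin u',(fe[:,:2]@u).mean()+.095,'top',u@[.487,.169])
# bed plane lines: iterate with origin
o2=u*((fe[:,:2]@u).mean()+.095)+n*(n@(pl+pr)/2)
xb=np.r_[u*np.cos(np.pi/6),.5];zb=np.r_[-u*.5,np.cos(np.pi/6)];nb=np.r_[n,0];O=np.r_[o2,.098]; print('O',O)
def onbed(p,z):
    o,d=ray(c,p); k=((O+zb*z-o)@zb)/(d@zb); X=o+d*k[:,None]-O; return np.c_[X@xb,X@nb]
for z in(0,.005,.01): print(z,'pad edges y',np.median(onbed(P,z)[:,1]),np.median(onbed(Q,z)[:,1]))
print('stop top @z34',onbed([[258,17],[300,17]],.034).round(4)); print('plunger tips @z15',onbed([[279,63],[279,129]],.015).round(4))
print(np.linalg.norm(xb),nb)
E
```

```text
[(np.float64(230.5), 30), (np.float64(231.5), 54), (np.float64(232.5), 78), (np.float64(232.5), 102), (np.float64(233.5), 126)] [(np.float64(326.5), 30), (np.float64(325.5), 54), (np.float64(325.5), 78), (np.float64(324.5), 102), (np.float64(323.5), 126)] [(np.float64(259.5), 54), (np.float64(259.5), 70), (np.float64(258.5), 86), (np.float64(264.5), 102), (np.float64(260.5), 118)] [(np.float64(297.5), 54), (np.float64(297.5), 70), (np.float64(298.5), 86), (np.float64(298.5), 102), (np.float64(298.5), 118)]
yaw 70.811714 70.63667 lat -0.45532295 -0.3566693 0.098653644 mid -0.40599614 top est mid -0.40390944001078605
foot low edge px [[236, np.float64(7.5)], [239, np.float64(7.5)], [320, np.float64(8.5)], [323, np.float64(8.5)]] u [0.22354785 0.22355115 0.22419209 0.22416619] -> origin u 0.3188643188809498 top 0.32029231557250026
O [0.48849834 0.16696321 0.098     ]
0 pad edges y -0.016760611099809877 0.01712736642170363
0.005 pad edges y -0.016467559471402174 0.01682998448067141
0.01 pad edges y -0.01617450784299449 0.016532602539639223
stop top @z34 [[-0.0604 -0.0171]
 [-0.0606  0.0174]]
plunger tips @z15 [[-0.03    0.0003]
 [ 0.0313  0.0004]]
1.0000000044377106 [-0.94394046  0.33011577  0.        ]
```

```bash
cat > bed.py <<'E'
from h import *
a=np.radians(70.72);u=np.array([np.cos(a),np.sin(a)]);n=np.array([-u[1],u[0]])
xb=np.r_[u*np.cos(np.pi/6),.5];zb=np.r_[-u*.5,np.cos(np.pi/6)];yb=np.r_[n,0];O=np.array([.4885,.1669,.098]);B=np.c_[xb,yb,zb]
def tcpbed(s): return (np.array(s['tcp_pos'])-O)@B*1000
def rotb(s): # tool rel. to ideal, deg rotvec in bed axes
    Rt=Ro.from_euler('xyz',s['eef_rot'],degrees=True).as_matrix(); ideal=np.c_[-xb,yb,-zb]
    return (Ro.from_matrix(B.T@Rt@ideal.T@B)).as_rotvec(degrees=True)
E
python3 - <<'E'
from bed import *
c=load('w2');s=c['s'];Rt=Ro.from_euler('xyz',s['eef_rot'],degrees=True).as_matrix()
g=cv2.cvtColor(c['img'],cv2.COLOR_RGB2GRAY)
# wood top-face edges, row 170
h=cv2.cvtColor(c['img'],cv2.COLOR_RGB2HSV)
for y in(165,200):
    x=np.where((h[y,200:360,1]>75)&(h[y,200:360,2]>60))[0]+200
    print(y,x[0],x[-1],((onz(c,[[x[0]-.5,y],[x[-1]+.5,y]],s['tcp_pos'][2]+.0123)-s['tcp_pos'])@Rt).round(4))
print('front top edge',((onz(c,[[225,151],[280,151],[335,151]],s['tcp_pos'][2]+.0123)-s['tcp_pos'])@Rt).round(4))
print('front bottom edge',((onz(c,[[280,141]],s['tcp_pos'][2]-.0227)-s['tcp_pos'])@Rt).round(4))
print(g[134:160,280], 'bed',tcpbed(s),rotb(s))
E
```

```text
165 216 342 [[ 0.0505 -0.0234 -0.0123]
 [ 0.0505  0.0205 -0.0123]]
200 218 341 [[ 0.038  -0.0233 -0.0123]
 [ 0.038   0.0207 -0.0123]]
front top edge [[ 0.0554 -0.0199 -0.0123]
 [ 0.0554 -0.0011 -0.0123]
 [ 0.0554  0.0177 -0.0123]]
front bottom edge [[ 0.0553 -0.001   0.0227]]
[110  90  62  60  58  72  75  74  81  80  83  88  94  93  96 104 119 118
 117 118 116 116 114 115 118 117] bed [156.7439865    1.9279111  130.35361702] [ 0.08164731 30.0390956   0.20227314]
```

```bash
sed -i 's/O=np.array(.*098\]);/O=np.array([.4870,.1674,.098]);/' bed.py; python3 - <<'E'
from bed import *
s=r.get_state(); print(tcpbed(s))
Rt=Ro.from_euler('xyz',s['eef_rot'],degrees=True); tgt=Ro.from_matrix(np.c_[-xb,yb,-zb])
print('rot',((tgt*Rt.inv()).as_rotvec(degrees=True)/90).round(4))
for t in ([25,0,110],[10,0,60],[10,0,45]): print(t,((O+B@np.array(t)/1000-s['tcp_pos'])/.5).round(4))
print('1mm xb',(xb/500).round(5),'1mm yb',(yb/500).round(5),'1mm zb',(zb/500).round(5))
E
```

```text
[1.56709744e+02 1.35243242e-01 1.30636429e+02]
rot [ 0.315  -0.1097 -0.002 ]
[25, 0, 110] [-0.0683 -0.1959 -0.1675]
[10, 0, 60] [-0.0603 -0.1733 -0.2691]
[10, 0, 45] [-0.0554 -0.1591 -0.295 ]
1mm xb [0.00057 0.00163 0.001  ] 1mm yb [-0.00189  0.00066  0.     ] 1mm zb [-0.00033 -0.00094  0.00173]
```

Request:
arm_command(travel=[[-0.02,-0.06,-0.04],[-0.045,-0.13,-0.11],[-0.0683,-0.1959,-0.1675],[-0.0683,-0.1959,-0.1675],[-0.065,-0.186,-0.21],[-0.0625,-0.179,-0.243],[-0.0603,-0.1733,-0.2691],[-0.0579,-0.166,-0.282],[-0.0554,-0.1591,-0.295],[-0.0554,-0.1591,-0.295],[-0.0554,-0.1591,-0.295]], delta_rot=[[0.1,-0.035,-0.001],[0.2,-0.07,-0.001],[0.3,-0.105,-0.002],[0.315,-0.1097,-0.002],[0.315,-0.1097,-0.002],[0.315,-0.1097,-0.002],[0.315,-0.1097,-0.002],[0.315,-0.1097,-0.002],[0.315,-0.1097,-0.002],[0.315,-0.1097,-0.002],[0.315,-0.1097,-0.002]])

```text
time_s: 6.3
tcp_pos: [0.4826, 0.1557, 0.1424]
eef_rot: [-179.9, 30.0, -109.2]
contact_force: [-0.4, -0.4, -1.0]
gripper_width: 0.0444
gripper_force: 45.0
```

```bash
cat > st.py <<'E'
from bed import *
s=r.get_state();print('t',s['time_s'],'bed',tcpbed(s).round(2),'rot',rotb(s).round(2),'F bed',(s['contact_force']@B).round(2),'M bed',(s['moment']@B).round(2),'w',round(s['gripper_width'],4))
E
python3 st.py; python3 - <<'E'
from bed import *
c=cap('wrist','w3'); s=cap('scene','s3')['img'][215:335,205:345,::-1]
a=cv2.resize(c['img'][:,:,::-1],(420,315)); b=cv2.resize(s,(368,315),interpolation=cv2.INTER_CUBIC); cv2.imwrite('pics/v3.png',np.hstack([a,b]))
E
```

```text
t 6.3 bed [11.33  0.29 44.7 ] rot [-0.01 -0.03  0.1 ] F bed [-0.94  0.21 -0.64] M bed [ 0.06  2.   -0.01] w 0.0444
```

View pics/v3.png

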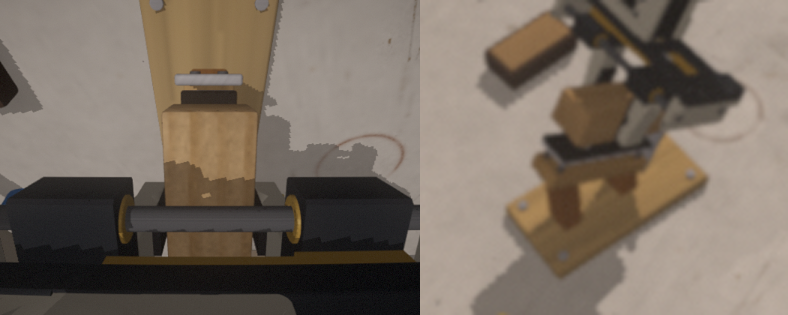

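The offcut is above the bed with a small gap to the stop. The stop's cols 175–243 and the offcut's cols 163–256 have their middles within a pixel of each other. I'll check the centring in mm.

```bash
python3 - <<'E'
from bed import *
c=load('w3'); g=cv2.cvtColor(c['img'],cv2.COLOR_RGB2GRAY).astype(int);h=cv2.cvtColor(c['img'],cv2.COLOR_RGB2HSV).astype(int)
def onbed(p,z):
    o,d=ray(c,p); k=((O+zb*z-o)@zb)/(d@zb); return ((o+d*k[:,None]-O)@B*1000).round(2)
for y in (105,107,109):
    x=np.where((h[y,215:345,1]<45)&(g[y,215:345]>90))[0]+215; print('stop',y,x[0],x[-1],onbed([[x[0]-.5,y],[x[-1]+.5,y]],.034)[:,:2].tolist())
print(g[106,225:245],g[106,315:335])
for y in (155,175,195):
    x=np.where((h[y,205:355,1]>75)&(g[y,205:355]>60))[0]+205; print('blk',y,x[0],x[-1],onbed([[x[0]-.5,y],[x[-1]+.5,y]],.022+.035)[:,:2].tolist())
E
```

```text
stop 105 233 322 [[-58.85, -19.58], [-58.89, 15.77]]
stop 107 233 322 [[-58.09, -19.6], [-58.12, 15.79]]
stop 109 233 322 [[-57.32, -19.62], [-57.35, 15.81]]
[116 113 114 113 117 119 122 123 131 139 141 144 146 148 149 149 148 146
 147 145] [142 140 140 139 138 134 123 108 100 108 116 114 115 113 113 114 113 111
 113 113]
blk 155 211 346 [[-42.34, -24.87], [-42.38, 21.93]]
blk 175 214 343 [[-35.34, -24.14], [-35.38, 21.21]]
blk 195 217 341 [[-28.15, -23.4], [-28.19, 20.83]]
```

Request:
arm_command(travel=[[-0.002,-0.0057,-0.0035],[-0.0029,-0.0082,-0.005],[-0.0037,-0.0106,-0.0065],[-0.0043,-0.0122,-0.0075],[-0.0048,-0.0139,-0.0085],[-0.0048,-0.0139,-0.0085]], delta_rot=[[0,0,0],[0,0,0],[0,0,0],[0,0,0],[0,0,0],[0,0,0]])

```text
time_s: 7.15
tcp_pos: [0.4801, 0.1484, 0.1378]
eef_rot: [-180.0, 30.0, -109.2]
contact_force: [-0.6, 0.0, -1.9]
gripper_width: 0.0449
gripper_force: 45.0
```

```bash
python3 st.py
```

```text
t 7.15 bed [ 2.4   0.29 44.52] rot [-0.01 -0.02  0.05] F bed [-1.1   0.58 -1.55] M bed [ 0.08  1.93 -0.06] w 0.0449
```

Stop and block midlines agree to 0.5 mm. There's no contact yet, so I continue in small steps.

Request:
arm_command(travel=[[0.0002,-0.0019,-0.001],[-0.0001,-0.0028,-0.0015],[-0.0003,-0.0036,-0.002],[-0.0003,-0.0036,-0.002]], delta_rot=[[0,0,0],[0,0,0],[0,0,0],[0,0,0]])

```text
time_s: 7.65
tcp_pos: [0.48, 0.147, 0.137]
eef_rot: [-180.0, 30.1, -109.2]
contact_force: [0.0, 2.5, 0.4]
gripper_width: 0.0444
gripper_force: 45.0
```

```bash
python3 st.py
```

```text
t 7.65 bed [ 0.82 -0.14 44.59] rot [-0.01 -0.05  0.06] F bed [ 2.26  0.82 -0.85] M bed [ 0.37  1.23 -0.07] w 0.0444
```

Contact with the stop at about 3.4 N. Now I press down, keeping that light push.

Request:
arm_command(travel=[[0.0005,0.0014,-0.0038],[0.0012,0.0033,-0.0072],[0.0018,0.0052,-0.0107],[0.0025,0.007,-0.0142],[0.0028,0.008,-0.0159],[0.0028,0.008,-0.0159]], delta_rot=[[0,0,0],[0,0,0],[0,0,0],[0,0,0],[0,0,0],[0,0,0]])

```text
time_s: 8.4
tcp_pos: [0.482, 0.151, 0.1293]
eef_rot: [-179.9, 30.1, -109.2]
contact_force: [0.4, 2.2, 3.7]
gripper_width: 0.0445
gripper_force: 45.0
```

```bash
python3 st.py
```

```text
t 8.4 bed [ 0.81 -0.7  35.71] rot [-0.06 -0.06  0.09] F bed [3.77 0.37 2.05] M bed [-0.02  0.19 -0.03] w 0.0445
```

Request:
arm_command(travel=[[-0.0005,0.0012,-0.0017],[-0.0001,0.0022,-0.0035],[0.0002,0.0031,-0.0052],[0.0002,0.0031,-0.0052]], delta_rot=[[0,0,0],[0,0,0],[0,0,0],[0,0,0]])

```text
time_s: 8.9
tcp_pos: [0.4824, 0.1523, 0.127]
eef_rot: [-179.8, 30.1, -109.2]
contact_force: [0.4, 1.3, 6.4]
gripper_width: 0.0451
gripper_force: 45.0
```

```bash
python3 st.py
```

```text
t 8.9 bed [ 0.82 -0.67 32.99] rot [-0.11 -0.07  0.1 ] F bed [ 4.38 -0.    4.9 ] M bed [-0.21  0.39 -0.07] w 0.0451
```

Request:
arm_command(travel=[[0.0003,0.0009,-0.0017],[0.0006,0.0019,-0.0035],[0.0006,0.0019,-0.0035]], delta_rot=[[0,0,0],[0,0,0],[0,0,0]])

```text
time_s: 9.28
tcp_pos: [0.4827, 0.1532, 0.1253]
eef_rot: [-179.8, 30.1, -109.2]
contact_force: [0.6, 1.0, 6.2]
gripper_width: 0.0448
gripper_force: 45.0
```

```bash
python3 st.py
```

```text
t 9.275 bed [ 0.83 -0.67 31.01] rot [-0.11 -0.07  0.1 ] F bed [ 4.06 -0.25  4.78] M bed [-0.19  0.44 -0.13] w 0.0448
```

Request:
arm_command(travel=[[0.0003,0.0009,-0.0017],[0.0006,0.0019,-0.0035],[0.0006,0.0019,-0.0035]], delta_rot=[[0,0,0],[0,0,0],[0,0,0]])

```text
time_s: 9.65
tcp_pos: [0.4831, 0.1541, 0.1235]
eef_rot: [-179.8, 30.1, -109.2]
contact_force: [1.8, 0.2, 5.9]
gripper_width: 0.0448
gripper_force: 45.0
```

```bash
python3 st.py
```

```text
t 9.65 bed [ 0.81 -0.68 29.  ] rot [-0.12 -0.07  0.1 ] F bed [ 3.64 -1.59  4.75] M bed [-0.2   0.41 -0.16] w 0.0448
```

Request:
arm_command(travel=[[0.0003,0.0009,-0.0017],[0.0006,0.0019,-0.0035],[0.0006,0.0019,-0.0035]], delta_rot=[[0,0,0],[0,0,0],[0,0,0]])

```text
time_s: 10.02
tcp_pos: [0.4834, 0.1551, 0.1218]
eef_rot: [-179.8, 30.1, -109.2]
contact_force: [1.9, 0.7, 6.1]
gripper_width: 0.0448
gripper_force: 45.0
```

```bash
python3 st.py
```

```text
t 10.025 bed [ 0.82 -0.67 27.  ] rot [-0.12 -0.07  0.11] F bed [ 4.15 -1.62  4.63] M bed [-0.2   0.42 -0.06] w 0.0448
```

Request:
arm_command(travel=[[0.0003,0.0009,-0.0017],[0.0006,0.0019,-0.0035],[0.0006,0.0019,-0.0035]], delta_rot=[[0,0,0],[0,0,0],[0,0,0]])

```text
time_s: 10.4
tcp_pos: [0.4836, 0.1558, 0.1205]
eef_rot: [-179.8, 30.1, -109.1]
contact_force: [-1.8, -2.7, 12.9]
gripper_width: 0.0448
gripper_force: 45.0
```

```bash
python3 st.py
```

```text
t 10.4 bed [ 0.8  -0.66 25.55] rot [-0.12 -0.07  0.14] F bed [ 3.78  0.83 12.75] M bed [ 0.47  0.41 -0.17] w 0.0448
```

Bottoming on the pad: Fz is rising. One more firm push.

Request:
arm_command(travel=[[0.0003,0.0009,-0.0017],[0.0005,0.0014,-0.0026],[0.0005,0.0014,-0.0026]], delta_rot=[[0,0,0],[0,0,0],[0,0,0]])

```text
time_s: 10.78
tcp_pos: [0.4838, 0.1561, 0.1201]
eef_rot: [-179.8, 30.1, -109.1]
contact_force: [-6.5, -8.3, 24.2]
gripper_width: 0.0446
gripper_force: 45.0
```

```bash
python3 st.py; python3 - <<'E'
from bed import *
c=cap('wrist','w4'); s=cap('scene','s4')['img'][215:335,205:345,::-1]
a=cv2.resize(c['img'][:,:,::-1],(420,315)); b=cv2.resize(s,(368,315),interpolation=cv2.INTER_CUBIC); cv2.imwrite('pics/v4.png',np.hstack([a,b]))
E
```

```text
t 10.775 bed [ 0.87 -0.69 24.96] rot [-0.13 -0.08  0.19] F bed [ 3.48  3.45 25.93] M bed [ 1.67  0.53 -0.28] w 0.0446
```

View pics/v4.png

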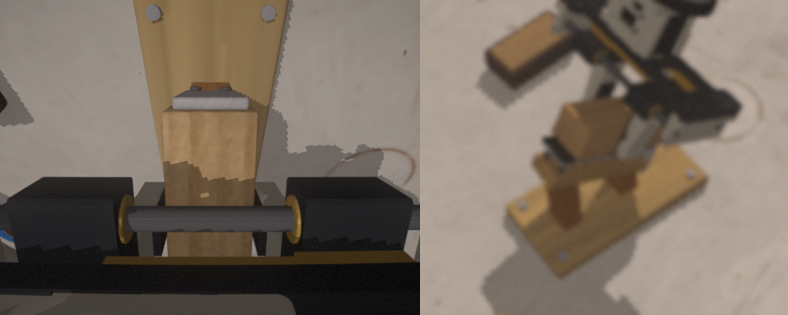

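The offcut is against the stop and lies flat on the pad, with about 25 N of press and no visible gap. I'll ease the load and open.

Request:
arm_command(travel=[[-0.0003,-0.0007,0.0014],[-0.0005,-0.0014,0.0026],[-0.0005,-0.0014,0.0026]], delta_rot=[[0,0,0],[0,0,0],[0,0,0]])

```text
time_s: 11.25
tcp_pos: [0.4837, 0.1559, 0.1204]
eef_rot: [-179.8, 30.1, -109.1]
contact_force: [-0.4, -1.6, 11.1]
gripper_width: 0.0448
gripper_force: 45.0
```

```bash
python3 st.py
```

```text
t 11.25 bed [ 0.82 -0.67 25.37] rot [-0.13 -0.08  0.12] F bed [ 4.13 -0.16 10.4 ] M bed [ 0.17  0.4  -0.12] w 0.0448
```

Request:
arm_command(travel=[[0,0,0],[0,0,0],[0,0,0],[0,0,0],[0,0,0],[0,0,0]], delta_rot=[[0,0,0],[0,0,0],[0,0,0],[0,0,0],[0,0,0],[0,0,0]], grip=1)

```text
time_s: 12.0
tcp_pos: [0.4826, 0.156, 0.1192]
eef_rot: [-180.0, 30.0, -109.2]
contact_force: [0.6, 0.3, -0.8]
gripper_width: 0.0871
gripper_force: 0.0
```

```bash
python3 st.py
```

```text
t 12.0 bed [ 0.03  0.4  24.45] rot [-0.   -0.01  0.05] F bed [-0.04 -0.45 -0.93] M bed [ 0.06  1.71 -0.05] w 0.0871
```

Released. Retreating along the bed normal, then checking.

Request:
arm_command(travel=[[-0.007,-0.019,0.035],[-0.015,-0.042,0.078],[-0.025,-0.07,0.13],[-0.036,-0.103,0.19],[-0.036,-0.103,0.19],[-0.036,-0.103,0.19]], delta_rot=[[0,0,0],[0,0,0],[0,0,0],[0,0,0],[0,0,0],[0,0,0]])

```text
time_s: 12.75
tcp_pos: [0.4644, 0.1042, 0.2149]
eef_rot: [-179.9, 30.1, -109.2]
contact_force: [-0.5, 0.5, -0.4]
gripper_width: 0.0872
gripper_force: 0.0
```

```bash
python3 st.py; python3 - <<'E'
from bed import *
c=cap('wrist','w5'); s=cap('scene','s5')['img'][215:335,205:345,::-1]; cap('top','t5')
a=cv2.resize(c['img'][:,:,::-1],(420,315)); b=cv2.resize(s,(368,315),interpolation=cv2.INTER_CUBIC); cv2.imwrite('pics/v5.png',np.hstack([a,b]))
g=cv2.cvtColor(c['img'],cv2.COLOR_RGB2GRAY).astype(int);h=cv2.cvtColor(c['img'],cv2.COLOR_RGB2HSV).astype(int)
def onbed(p,z):
    o,d=ray(c,p); k=((O+zb*z-o)@zb)/(d@zb); return ((o+d*k[:,None]-O)@B*1000).round(2)
m=((h[...,1]<45)&(g>90)).astype(np.uint8)
for y in range(60,150,6):
    xs=np.where((h[y,205:355,1]>75)&(g[y,205:355]>60))[0]+205; q=np.where(m[y,225:335])[0]+225
    print(y,xs[[0,-1]] if len(xs) else 0,q[[0,-1]] if len(q) else 0,onbed([[xs[0]-.5,y],[xs[-1]+.5,y]],.038)[:,:2].tolist() if len(xs) else '', onbed([[q[0]-.5,y],[q[-1]+.5,y]],.034)[:,:2].tolist() if len(q) else '')
E
```

```text
t 12.75 bed [  0.37   0.48 134.82] rot [-0.07 -0.06  0.05] F bed [ 0.1   0.63 -0.47] M bed [ 0.08  1.71 -0.02] w 0.0872
60 [216 340] 0 [[-95.54, -39.33], [-95.54, 35.79]] 
66 [217 340] 0 [[-92.1, -38.86], [-92.11, 35.92]] 
72 [218 339] 0 [[-88.64, -38.39], [-88.65, 35.45]] 
78 [219 338] 0 [[-85.16, -37.92], [-85.17, 34.97]] 
84 [219 338] 0 [[-81.66, -38.05], [-81.67, 35.11]] 
90 [220 337] 0 [[-78.13, -37.58], [-78.14, 34.63]] 
96 [221 336] 0 [[-74.57, -37.1], [-74.59, 34.15]] 
102 [222 335] 0 [[-70.99, -36.61], [-71.01, 33.66]] 
108 [222 335] 0 [[-67.39, -36.75], [-67.4, 33.8]] 
114 [223 334] 0 [[-63.76, -36.26], [-63.77, 33.31]] 
120 [224 333] [251 305] [[-60.1, -35.77], [-60.12, 32.82]] [[-59.89, -19.23], [-59.89, 15.63]]
126 [225 332] [251 304] [[-56.42, -35.28], [-56.43, 32.32]] [[-56.14, -19.3], [-56.15, 15.06]]
132 [225 332] [334 334] [[-52.7, -35.41], [-52.72, 32.46]] [[-52.42, 33.66], [-52.42, 34.3]]
138 [226 331] 0 [[-48.96, -34.92], [-48.98, 31.96]] 
144 [227 330] [225 225] [[-45.19, -34.42], [-45.21, 31.46]] [[-44.76, -36.27], [-44.76, -35.63]]
```

View pics/v5.png

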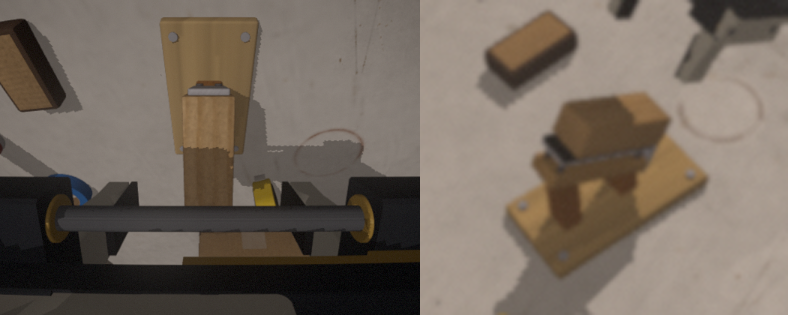

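The side view shows the offcut flat along the pad, with its lower end on the stop (wrist image row 95 of the view). The stop's cols 188–230 and the offcut's cols 182–235 share the same middle to within half a pixel. The bystanders are untouched, so I'm handing in.

```bash
python3 -c "
from plant import close_job
print(close_job())"
```

```text
the job is handed in; nothing more can be done
None
```

I laid the offcut on the bed, centred to within about 1 mm and against the toe stop, pressed it down onto the pad with about 25 N, released it, and handed the job in at about 13 s; the plungers under it couldn't be seen, but the press forces indicate both are in.

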